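# Set the nail brush to soak and hold the spring tap half open

### The job

Put the nail brush to soak: set it down, not dropped, bristles down on the floor of the tub in the wash basin, let go of it, then press the soap pump (the short square bottle, not the tall round lotion) all the way down and let it spring back up. Then press down the spring-loaded head on top of the tap and hold it about half way down, so that the water runs gently into the tub, and finish while still holding it there with the fingers. Leave the tub under the tap and the other things on the counter where they are.

Things in the scene. Friction and masses are not known exactly. Their poses are not given: they have to be found in the camera images.
- basin: white ceramic basin fixed on the counter, 340 mm deep (x), 420 mm wide (y), 100 mm high; walls and floor 15 mm thick. Origin: centre of its underside; +x away from the robot, to the 90 mm deep tap ledge (x = 0.080 to 0.170, top at z = 0.100); +y to its left seen from the robot. The steel tap stands on the ledge at x = 0.118, y = 0; soap and lotion stand 80 to 98 mm to either side of it
- tap_cap: push head of the tap: round steel cap, 44 mm across and 28 mm high, its flat top 36 mm across, on a thinner brass sleeve on top of the tap's body. Origin: centre of its top face (242 mm above the counter when up); z up. It moves straight down with joint tap_head
- tap_head (a joint): how far the tap's push head is pressed down, in m: 0 = up (shut), 0.007 = half way, 0.014 = fully down (14 mm). Sprung: 3.5 N starts it, 6.5 N holds it half way, 9.5 N at the bottom; it springs up when let go. Between cap and body 16 mm of brass sleeve show when up, 9 mm half way, 2 mm fully down
- tap_outlet (a point): mouth of the tap's spout, 152 mm above the counter, above the tub, 110 mm from the tap's axis along the basin's -x. The spout is 21 mm thick and nowhere higher than 190 mm above the counter
- soap: short square soap bottle, cream, 58 mm square, in a steel bracket fixed to the tap ledge, to the left or the right of the tap. Origin: centre of its underside, on the ledge; its pump nozzle points along its -x, over the tub
- soap_cap: pump head of the soap: white round plastic cap 30 mm across, 18 mm high, with a nozzle that reaches 70 mm along -x. Origin: centre of its flat top, 134 mm above the ledge (234 mm above the counter) when up; z up. It moves straight down with joint soap_pump
- soap_pump (a joint): how far the soap pump is pressed down, in m: 0 = up, 0.018 = all the way down. Sprung: 3 N starts it, 8 N at the bottom; springs up when let go
- lotion: tall round lotion bottle, cream, 47 mm across, in a round bracket fixed to the tap ledge on the other side of the tap; its pump head (the same as the soap's) tops out 168 mm above the ledge (268 mm above the counter). Origin: centre of its underside. Not to be pressed
- lotion_pump (a joint): how far the lotion pump is pressed down, in m: 0 = up; leave it
- tub: grey plastic washing-up tub, loose, on the basin's floor under the spout; 210 mm (x) by 290 mm (y), 72 mm high, walls and floor 4 mm thick, about 0.45 kg. Origin: centre of its underside (15 mm above the counter); its axes are nearly the basin's. The spout's mouth is above a point about 46 mm to +x of its centre; the half towards the robot is free from above
- brush: nail brush lying on the counter beside the basin (left or right), bristles down: wooden back 95 mm (its x) by 38 mm (its y) by 15 mm, whose top is 32 mm above its underside; below the back 17 mm of stiff bristles, 84 by 29 mm. About 75 g. Origin: centre of its underside (bristle ends); z up
- pumice: grey pumice stone 85 x 50 x 30 mm with rounded edges and no bristles, loose, on the counter on the other side of the basin. Origin: centre of its underside. Leave it
- dish: white soap dish 125 x 85 mm with a soap bar, 30 mm high, loose, on the counter. Origin: centre of its underside. Leave it
- beaker: white tooth beaker, 72 mm across, 95 mm high, with two toothbrushes up to 170 mm high, loose, on the counter. Origin: centre of its underside. Leave it
- vase: off-white vase 104 mm across, 130 mm high, loose, on the counter. Origin: centre of its underside. Leave it
- plant: rosemary in a pot 104 mm across, about 240 mm high, loose, on the counter. Origin: centre of its underside. Leave it
- hairbrush: dark hairbrush about 215 mm long, 32 mm high, loose, on the counter. Origin: near its middle, underside; bristle head to +x. Leave it
- jar: cream jar 60 mm across, 55 mm high, loose, on the counter. Origin: centre of its underside. Leave it
Things that resemble listed ones, but are neither listed nor needed, are in the scene too. Leave any blue or green look-alike of the brush alone.

How it is judged (in metres and radians):
On the way, in this order (a step that is already met when the one before it is completed fails the run):
1. the brush is set down in the tub while the fingers still hold it (contact force between the fingers and brush above 0.5 N and contact force between brush and tub above 0.05 N and z of brush in the frame of tub below 0.014 m and x of brush in the frame of tub between -0.1 and 0.1 m and y of brush in the frame of tub between -0.14 and 0.14 m), for 0.05 s.
2. the fingers have let go of the brush and it lies in the tub (contact force between the fingers and brush below 0.05 N and z of brush in the frame of tub below 0.01 m and angle between brush's own z axis and vertical below 0.2 rad), for 0.2 s.
3. the soap pump is pressed all the way down (at least 15 of its 18 mm) (value of joint soap_pump above 0.015 m), for 0.05 s.
4. the soap pump is back up (value of joint soap_pump below 0.002 m), for 0.1 s.
5. the fingers hold the tap's head about half way down (4 to 10 of its 14 mm) for 1.5 s (value of joint tap_head between 0.004 and 0.01 m and contact force between the fingers and tap_cap above 2 N), for 1.5 s.
At the end, for the whole second after the job is handed in: The fingers hold the tap head 4 to 10 mm down (of 14) with over 2 N; the soap pump is up again (within 2 mm); the brush lies still, bristles down (within 0.2 rad), on the floor of the tub (under 10 mm above the tub's underside); the tub stands level under the spout (all of step 5 and value of joint soap_pump below 0.002 m and z of brush in the frame of tub below 0.01 m and angle between brush's own z axis and vertical below 0.2 rad and x of brush in the frame of tub between -0.1 and 0.1 m and y of brush in the frame of tub between -0.14 and 0.14 m and linear speed of brush below 0.02 m/s and x of tap_outlet in the frame of tub between -0.095 and 0.095 m and y of tap_outlet in the frame of tub between -0.135 and 0.135 m and angle between tub's own z axis and vertical below 0.1 rad); the arm keeps its last pose, push and grip.
It fails at once if the lotion pump is pressed (more than 5 mm) (value of joint lotion_pump above 0.005 m).
It fails at once if another thing on the counter is moved more than 30 mm (distance of any of pumice, dish, beaker, vase, plant, hairbrush, jar from where it was at the start of the episode above 0.03 m).
It fails at once if the tub is shoved more than 30 mm or tipped (distance of tub from where it was at the start of the episode above 0.03 m or angle between tub's own z axis and vertical above 0.35 rad).
It also fails if it takes over 67 s, if anything falls off the work surface, if the arm or the gripper's body presses on something with over 40 N, if the wrist force passes 120 N, or if a joint passes its speed limit or range.

### The arm

A 6-joint arm with a two-finger parallel gripper is mounted at the origin on the work surface. World frame = base frame: x ahead of the robot, y to its left, z up, the work surface at z = 0. Lengths are in mm, angles in rad, forces in N, time in s.
With the tool pointing down it reaches from about 275 to 750 mm from the base axis. Payload 10.2 kg.
Tool frame: the origin (TCP) lies between the finger pads; the fingertips stand 8 mm ahead of it and the grasp point (between the pads) lies 11 mm behind it; z points along the fingers, y is the line along which they close (so a half turn about z gives the same grasp; the last joint's range is limited). The gripper opens to 85 mm and grips with 20 to 120 N. Pads are 22 mm wide; open, the fingers measure 114 mm over their backs; the gripper's body (76 mm by 85 mm) begins 54 mm behind the grasp point. The pads swing forward as they close: fully open they stand 13 mm farther back than shut.
Start: joints at [-1.523, 0.313, 1.498, -0, 1.331, -0.223], TCP at [140.425, -505.877, 239.294] pointing down, gripper open.
Joint ranges: [-2.94, 2.94], [-0.97, 2.17], [0.19, 2.56], [-1.23, 4.37], [0.02, 3.11], [-2.88, 2.88]. Speed limits (rad/s): [2.39, 2.39, 3.01, 3.14, 3.14, 3.14].

### API

Orientations are given as a unit quaternion [w, x, y, z].
In Python, from rig import * gives the robot as it stands.
- The arm moves only by the shell command python3 -m handwheel 'ROWS' [FORCE]. ROWS is JSON, a list that holds one entry, the list of rows, each a list of 7 numbers: the shift along the world's x, y, z in mm, then the turn, a rotation vector about the world's x, y, z in degrees, then the opening, from -1 (shut) to 1 (fully open). A call has 1 to 8 rows; each row shifts and turns the commanded pose from where the row before left it; what a row does not reach is not made up. A row lasts 1/8 s, in which the tool goes at most 62.5 mm and 10.7 degrees, less where a joint would pass 70% of its speed; a pose out of reach is approached as far as the arm can. A call is refused whole if a number of a shift passes 62.5 or a number of a turn 10.7, either way. A call with a gripper value outside its range is refused whole. The fingers move at their own pace and stop on an object; FORCE is the grip in N (left out, the last holds). Time passes only in rows, so rows that do not move let the fingers close. It gives the time, the measured TCP pose, the force, the opening and the grip force at its end, in the units of the state.
- sense(): the state, without advancing time (a new reading comes with each control period).
- capture(name): name is "side" or "top" or "wrist"; returns a dict with "image" (384x512x3 uint8, red, green, blue), "fx", "fy", "cx", "cy" (pixels), "rvec" (rotation vector, rad) and "tvec" (3), from world to camera coordinates, as OpenCV has them; the wrist camera has in their place "hand_eye" (4x4, takes a point from camera to tool coordinates, whose origin is the TCP and whose axes are the flange's). Camera axes: x right, y down, z forward; pixel columns grow to the right and rows downward; lengths in mm; the calibration is good to about 2 mm. The wrist camera is an equidistant fisheye: a pixel r from the principal point sees the ray r / f radians off the axis. A picture is of the moment at which its call begins: read the wrist's pose just before it. There is no depth.
- finish_job(): hands the job in; it is judged then, once.
The state is a dict: "time_s": time; "joints": joint angles; "dq": joint speeds; "tau": joint torques, N m; "eef_pos": TCP position; "ee_rot": TCP orientation; "force": force on the tool from outside, world axes, zero at the start; "wrist_torque": the same for the moment, N m; "grip_width": opening from 0.0 (shut) to 1.0 (fully open); "grip_force": force on a finger pad.
Only numpy, scipy, OpenCV 4.12 (cv2) and the standard library are available. Lean on these libraries where they do the work, as an engineer would, in place of code of your own. Each camera call takes 0.05 s, during which the arm holds its last target. There are 200 camera calls.

## Working session

There is one attempt and no reset: what is moved stays moved. The work goes in short steps, Python scripts to look and compute and a shell command to move; the robot and the scene stay as the last step left them, time stands still between calls to the robot, and variables do not carry over. Pictures are saved under pics/ and viewed, at most 10 in all, crops included, and the job is handed in when it is done.

```bash
ls; mkdir -p pics; cat > h.py <<'E'
from rig import *
import numpy as np, cv2
def cam(n):
    c=capture(n); R=cv2.Rodrigues(np.array(c["rvec"],float))[0]; t=np.array(c["tvec"],float).ravel()
    return c,R,t
def ray(c,R,t,u,v,z):
    d=R.T@np.array([(u-c["cx"])/c["fx"],(v-c["cy"])/c["fy"],1]); o=-R.T@t
    return o+d*(z-o[2])/d[2]
def proj(c,R,t,p):
    q=R@np.array(p,float)+t; return c["fx"]*q[0]/q[2]+c["cx"],c["fy"]*q[1]/q[2]+c["cy"]
E
python3 - <<'E'
from h import *
a=[]
for n in("top","side"):
    c,R,t=cam(n); cv2.imwrite(f"pics/{n}0.png",c["image"][:,:,::-1]); print(n,c["fx"],c["cx"],c["cy"],-R.T@t,R.round(2).tolist())
    a.append(c["image"])
for n in("top","side"):
    cv2.imwrite(f"pics/{n}0b.png",cv2.resize(a[0 if n=="top" else 1][:,:,::-1],(800,600),interpolation=cv2.INTER_CUBIC))
print(sense())
E
```

```text
pics
top 389.1322427509627 261.82817015526666 196.210147925895 [ 339.62471891   -8.7310007  1587.74411348] [[-0.02, -1.0, 0.0], [-1.0, 0.02, -0.06], [0.06, -0.0, -1.0]]
side 365.69897697910807 253.00951357334458 193.05379393600944 [ 329.47836403 -965.40448464 1210.95476217] [[0.99, -0.11, -0.0], [-0.08, -0.73, -0.68], [0.07, 0.68, -0.73]]
{'time_s': 0.1, 'joints': array([-1.52339775e+00,  3.13366845e-01,  1.49833944e+00,  1.52591956e-05,
        1.33103080e+00, -2.23424637e-01]), 'dq': array([-4.97284017e-04, -2.52216753e-04, -2.23274942e-03,  1.16259451e-03,
       -3.65597356e-05, -1.33511250e-03]), 'tau': array([ 2.80863584e-03, -4.12900758e+01, -2.60146397e+01, -2.01377038e-04,
        3.06902708e-03, -6.98576184e-07]), 'eef_pos': array([ 140.41921853, -505.64427299,  238.81438299]), 'ee_rot': array([-5.69350834e-04,  9.90845932e-01,  1.34996342e-01,  5.76791823e-05]), 'force': array([ 0.35344798,  0.45414685, -0.64950428]), 'wrist_torque': array([ 0.00035731,  0.02532067, -0.04806517]), 'grip_force': 0.0, 'grip_width': 1.004128163548827}
```

View pics/top0b.png

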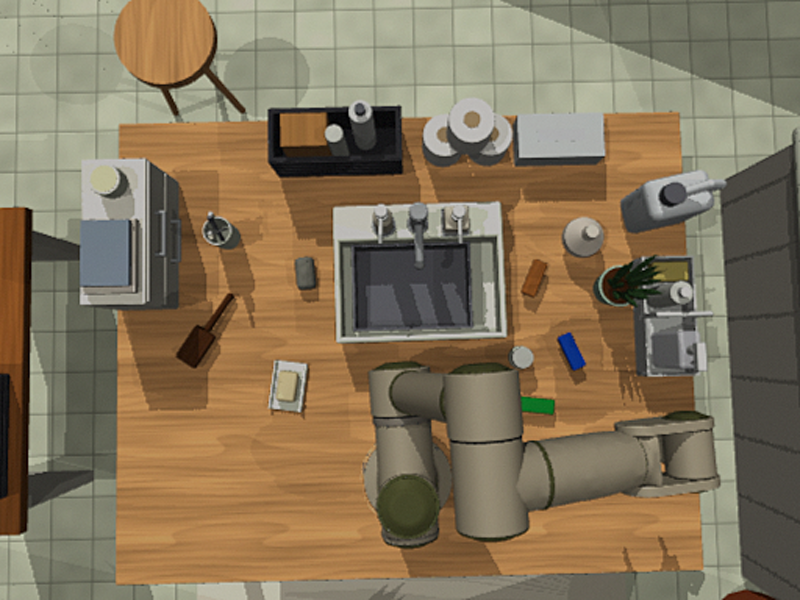

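View pics/side0b.png

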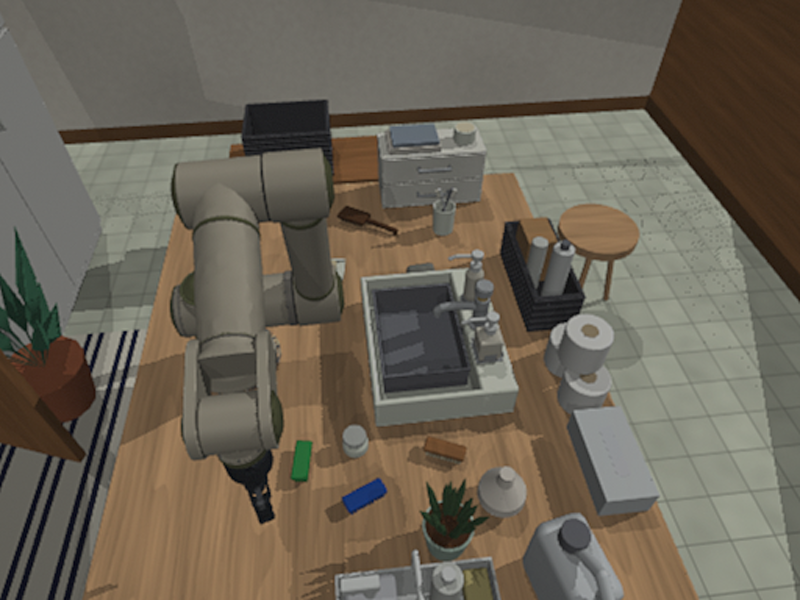

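Top view (800-scale): wooden brush at (535,278) right of the basin, soap (square) at (457,220), tap at (418,215), lotion at (381,220), blue and green look-alikes at (571,351) and (537,405). The side view agrees: brush at (445,450), tap cap (483,288), soap cap (492,320).

```bash
python3 - <<'E'
from h import *
ims=[]
for n,(x0,y0,x1,y1) in dict(top=(205,120,365,230),side=(225,150,345,310)).items():
    c,R,t=cam(n); im=c["image"]
    s=4 if n=="top" else 3.5
    cv2.imwrite(f"pics/{n}1.png",cv2.resize(im[y0:y1,x0:x1,::-1],None,fx=s,fy=s,interpolation=cv2.INTER_CUBIC))
    hsv=cv2.cvtColor(im,cv2.COLOR_RGB2HSV)
    bx=(325,158,362,198) if n=="top" else (262,270,308,305)
    ctr=((342,178) if n=="top" else (285,288))
    print(n,hsv[ctr[1],ctr[0]],hsv[ctr[1]+14,ctr[0]-14])
    sub=hsv[bx[1]:bx[3],bx[0]:bx[2]].astype(int)
    m=((sub[...,0]<13)&(sub[...,1]>140)&(sub[...,2]>70)).astype(np.uint8)
    k,l,st,ce=cv2.connectedComponentsWithStats(m); print(st.tolist())
    i=1+np.argmax(st[1:,4]); cs=cv2.findContours((l==i).astype(np.uint8),0,1)[0][0]+np.array(bx[:2])
    P=np.array([ray(c,R,t,u,v,32)[:2] for u,v in cs[:,0]],np.float32)
    print(cv2.minAreaRect(P))
E
```

```text
top [ 13 191 127] [ 15 149 149]
[[0, 0, 37, 40, 1473], [21, 12, 1, 1, 1], [24, 12, 1, 1, 1], [21, 17, 1, 1, 1], [13, 18, 1, 1, 1], [17, 26, 1, 1, 1], [10, 29, 1, 1, 1], [13, 30, 1, 1, 1]]
((536.6636352539062, -356.3758850097656), (0.0, 0.0), 0.0)
side [ 14 143 102] [ 15 105 150]
[[0, 0, 46, 35, 1610]]Traceback (most recent call last):
  File "<stdin>", line 14, in <module>
    return _wrapfunc(a, 'argmax', axis=axis, out=out, **kwds)
    return bound(*args, **kwds)
ValueError: attempt to get argmax of an empty sequence
```

View pics/top1.png

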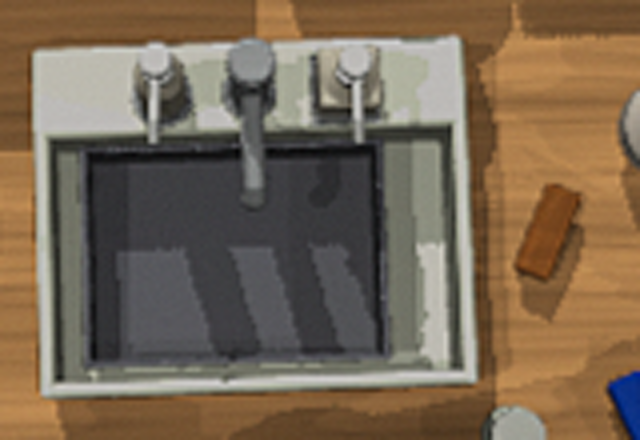

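View pics/side1.png

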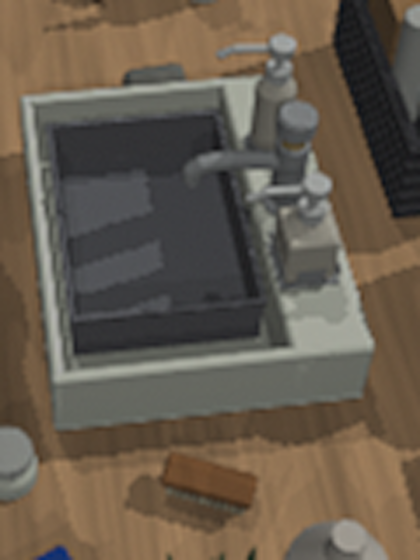

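The top crop shows the brush corners at about (552,184), (580,196), (545,278) and (516,266). Cap centres in the same crop are tap (251,58), soap (355,62) and lotion (156,60). In the side crop the tap cap is at (299,113) and the soap cap at (318,184).

```bash
python3 - <<'E'
from h import *
T=cam("top");S=cam("side")
tp=lambda u,v,z:ray(*T,205+(u+.5)/4-.5,120+(v+.5)/4-.5,z)
sp=lambda u,v,z:ray(*S,225+(u+.5)/3.5-.5,150+(v+.5)/3.5-.5,z)
print("basin",[tp(u,v,100).round(1)[:2].tolist() for u,v in((33,50),(462,38),(478,383),(42,397))])
print("basin side",[sp(u,v,100).round(1)[:2].tolist() for u,v in((22,97),(55,377),(372,348))])
print("tubtop",[tp(u,v,87).round(1)[:2].tolist() for u,v in((82,148),(383,142),(390,355),(85,366))])
print("tap",tp(251,58,242),sp(299,113,242))
print("soap",tp(355,62,234),sp(318,184,234)); print("lotion",tp(156,60,268),sp(283,45,268))
m=[tp(u,v,32)[:2] for u,v in((552,184),(580,196),(545,278),(516,266))]
print("brush",np.round(m,1).tolist(),cv2.minAreaRect(np.array(m,np.float32)),np.mean(m,0))
hs=cv2.cvtColor(T[0]["image"],cv2.COLOR_RGB2HSV)[158:198,325:362].astype(int)
k=((hs[...,1]>178)&(hs[...,2]>85)).astype(np.uint8); k=cv2.morphologyEx(k,2,np.ones((3,3),np.uint8))
c=max(cv2.findContours(k,0,1)[0],key=cv2.contourArea)[:,0]+[325,158]
print(cv2.minAreaRect(np.array([ray(*T,u,v,32)[:2] for u,v in c],np.float32)))
print("brush side",np.mean([sp(u,v,32)[:2] for u,v in((170,453),(257,479),(252,506),(163,480))],0))
print(sense()["time_s"])
E
```

```text
basin [[687.1, 168.8], [689.6, -246.7], [355.6, -251.2], [351.8, 165.2]]
basin side [[352.5, 160.2], [358.1, -247.4], [687.1, -249.2]]
tubtop [[592.6, 124.2], [591.9, -168.6], [384.6, -169.3], [380.7, 124.9]]
tap [642.60761568 -38.72036471 242.        ] [639.86939294 -41.1729473  242.        ]
soap [ 638.80144559 -130.3658365   234.        ] [ 639.88137831 -135.03701288  234.        ]
lotion [636.83577338  43.40775584 268.        ] [636.52671006  37.81217431 268.        ]
brush [[554.7, -343.4], [541.9, -371.2], [459.9, -333.0], [472.7, -304.3]] ((507.2883605957031, -337.7346496582031), (31.37795639038086, 91.0110855102539), 65.00508117675781) [ 507.30268652 -337.96613566]
((507.509521484375, -337.49810791015625), (34.97657775878906, 89.75833129882812), 66.37434387207031)
brush side [ 505.85257444 -342.36184471]
0.3
```

```bash
python3 -m handwheel '[[[20,12,0,0,0,-5,1],[46,22,-5,0,0,-5,1],[46,22,-5,0,0,-5,1],[46,22,-5,0,0,-5,1],[46,22,-5,0,0,-5,1],[46,22,-5,0,0,-5,1],[46,22,-5,0,0,-5,1],[46,22,-5,0,0,-5,1]]]'
python3 -m handwheel '[[[25,0,-5,0,0,0,1],[0,0,0,0,0,0,1]]]'
```

```text
time_s: 1.3
eef_pos: [483.9, -339.0, 204.1]
ee_rot: [0.0, 0.977, -0.213, 0.0]
force: [0.4, -0.9, -0.5]
grip_width: 1.0
grip_force: 0.0
time_s: 1.55
eef_pos: [508.3, -339.2, 198.3]
ee_rot: [-0.0, 0.977, -0.211, -0.001]
force: [-0.7, -0.3, -0.9]
grip_width: 1.002
grip_force: 0.0
```

```bash
python3 - <<'E'
from h import *
s=sense(); c=capture("wrist")
print(s["eef_pos"],s["ee_rot"],s["joints"].round(2),c["fx"],c["cx"],c["cy"],np.array(c["hand_eye"]).round(3).tolist())
cv2.imwrite("pics/w0.png",c["image"][:,:,::-1])
E
```

```text
[ 508.30718006 -339.19255881  198.3453193 ] [-3.25631942e-04  9.77468687e-01 -2.11079581e-01 -5.20767360e-04] [-0.78  0.53  1.28 -0.    1.33  1.22] 297.3186396354542 255.84666967884218 184.09031277508097 [[-0.0, -0.954, -0.298, 76.033], [1.0, -0.001, 0.0, 0.878], [-0.0, -0.298, 0.954, -135.691], [0.0, 0.0, 0.0, 1.0]]
```

View pics/w0.png

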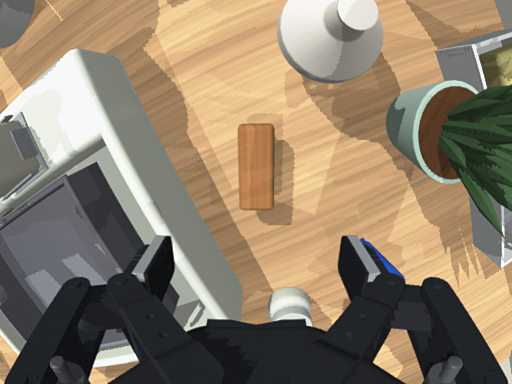

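The brush lies upright in the wrist view, centred at about (256.5,167) with its top rectangle spanning (239,124) to (274,210). The fingers straddle it.

```bash
cat >> h.py <<'E'
from scipy.spatial.transform import Rotation as Ro
def wray(s,c,u,v,z):
    H=np.array(c["hand_eye"]); x,y=u-c["cx"],v-c["cy"]; r=np.hypot(x,y); a=r/c["fx"]
    d=np.array([np.sin(a)*x/r,np.sin(a)*y/r,np.cos(a)]) if r>0 else np.array([0,0,1.])
    q=s["ee_rot"]; Rt=Ro.from_quat([q[1],q[2],q[3],q[0]]).as_matrix()
    o=Rt@H[:3,3]+s["eef_pos"]; d=Rt@H[:3,:3]@d
    return o+d*(z-o[2])/d[2]
E
python3 - <<'E'
from h import *
s=sense(); c=capture("wrist")
hs=cv2.cvtColor(c["image"],cv2.COLOR_RGB2HSV).astype(int)[110:225,225:290]
k=((hs[...,1]>170)&(hs[...,2]>90)).astype(np.uint8); k=cv2.morphologyEx(k,2,np.ones((3,3),np.uint8))
cn=max(cv2.findContours(k,0,1)[0],key=cv2.contourArea)[:,0]+[225,110]
print(cv2.boundingRect(cn))
print(cv2.minAreaRect(np.array([wray(s,c,u,v,32)[:2] for u,v in cn],np.float32)))
p=[wray(s,c,u,v,32)[:2] for u,v in((239,124),(273,124),(274,209),(240,210))]; print(np.round(p,1).tolist(),np.mean(p,0))
R=Ro.from_quat(s["ee_rot"][[1,2,3,0]]).as_matrix(); print("tool y dir",R[:,1])
E
```

```text
Traceback (most recent call last):
ValueError: max() iterable argument is empty
```

```bash
python3 - <<'E'
from h import *
s=sense(); c=capture("wrist")
hs=cv2.cvtColor(c["image"],cv2.COLOR_RGB2HSV).astype(int); print(hs[167,256],hs[167,225],hs[167,285])
k=(hs[...,0]<=hs[167,256,0]+1)&(abs(hs[...,1]-hs[167,256,1])<30); k=k[110:225,225:290].astype(np.uint8); k=cv2.morphologyEx(k,2,np.ones((3,3),np.uint8))
cn=max(cv2.findContours(k,0,1)[0],key=cv2.contourArea)[:,0]+[225,110]
print(cv2.boundingRect(cn))
print(cv2.minAreaRect(np.array([wray(s,c,u,v,32)[:2] for u,v in cn],np.float32)))
p=[wray(s,c,u,v,32)[:2] for u,v in((239,124),(273,124),(274,209),(240,210))]; print(np.round(p,1).tolist(),np.mean(p,0))
R=Ro.from_quat(s["ee_rot"][[1,2,3,0]]).as_matrix(); print("tool y dir",R[:,1])
E
```

```text
[ 14 148 176] [ 16 105 225] [ 15 108 187]
(236, 122, 37, 87)
((507.5697021484375, -339.6233215332031), (37.166927337646484, 93.6885757446289), 66.2872543334961)
[[555.0, -344.1], [540.6, -375.6], [455.1, -339.3], [469.6, -304.8]] [ 505.07197271 -340.94517457]
tool y dir [-4.14498911e-01 -9.10049808e-01 -6.84703672e-06]
```

```bash
python3 -m handwheel '[[[-1,-1,-40,0,0,0,1],[0,0,-40,0,0,0,1],[0,0,-40,0,0,0,1],[0,0,-30,0,0,0,1],[0,0,-20,0,0,0,1],[0,0,-14,0,0,0,1],[0,0,0,0,0,0,1]]]'; python3 -m handwheel '[[[0,0,0,0,0,0,-1],[0,0,0,0,0,0,-1],[0,0,0,0,0,0,-1],[0,0,0,0,0,0,-1],[0,0,0,0,0,0,-1],[0,0,0,0,0,0,-1]]]' 30
```

```text
time_s: 2.58
eef_pos: [505.9, -341.0, 15.0]
ee_rot: [-0.0, 0.977, -0.212, -0.0]
force: [-0.2, -0.5, 0.9]
grip_width: 1.004
grip_force: 0.0
time_s: 3.32
eef_pos: [506.7, -341.1, 16.0]
ee_rot: [0.0, 0.977, -0.212, 0.0]
force: [-1.5, 1.7, 6.6]
grip_width: 0.441
grip_force: 31.3
```

```bash
python3 -m handwheel '[[[0,0,10,0,0,0,-1],[0,0,30,0,0,0,-1],[0,0,40,0,0,0,-1],[0,0,40,0,0,0,-1],[0,0,25,0,0,0,-1],[0,0,0,0,0,0,-1]]]'; python3 -m handwheel '[[[-6,30,0,0,0,0,-1],[-9,40,0,0,0,0,-1],[-9,40,0,0,0,0,-1],[-9,40,0,0,0,0,-1],[-9,40,0,0,0,0,-1],[-7,35,0,0,0,0,-1],[-3,15,0,0,0,0,-1],[0,0,0,0,0,0,-1]]]'
python3 - <<'E'
from h import *
s=sense(); c=capture("wrist"); print(s["eef_pos"],s["grip_width"])
cv2.imwrite("pics/w1.png",c["image"][:,:,::-1])
E
```

```text
time_s: 4.08
eef_pos: [506.9, -341.3, 162.1]
ee_rot: [0.001, 0.977, -0.212, 0.002]
force: [-0.4, 0.3, -1.1]
grip_width: 0.435
grip_force: 30.6
time_s: 5.08
eef_pos: [454.3, -100.6, 159.8]
ee_rot: [-0.0, 0.977, -0.212, -0.0]
force: [0.4, 0.1, -0.3]
grip_width: 0.44
grip_force: 30.6
[ 454.31164584 -100.63352464  159.81872234] 0.44030426008108847
```

View pics/w1.png

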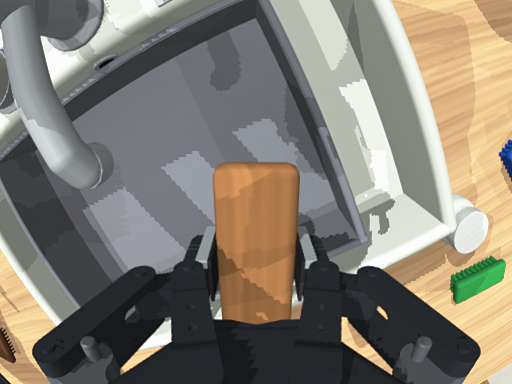

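The brush is held centred, with the spout mouth at (90,168) and the tub's near-right corner at (365,240), so the spot below is free.

```bash
python3 -m handwheel '[[[0,13,-20,0,0,0,-1],[0,0,-35,0,0,0,-1],[0,0,-35,0,0,0,-1],[0,0,-20,0,0,0,-1],[0,0,-5,0,0,0,-1],[0,0,0,0,0,0,-1]]]'; python3 -m handwheel '[[[0,0,-3,0,0,0,-1],[0,0,-3,0,0,0,-1],[0,0,-2,0,0,0,-1],[0,0,0,0,0,0,-1]]]'; python3 -m handwheel '[[[0,0,-2,0,0,0,-1],[0,0,0,0,0,0,-1]]]'
```

```text
time_s: 5.88
eef_pos: [454.7, -88.6, 45.5]
ee_rot: [0.0, 0.977, -0.212, 0.0]
force: [-0.6, -0.3, 0.2]
grip_width: 0.43
grip_force: 30.5
time_s: 6.38
eef_pos: [454.4, -87.9, 37.3]
ee_rot: [-0.0, 0.977, -0.212, -0.0]
force: [-0.1, -1.5, 0.0]
grip_width: 0.441
grip_force: 30.5
time_s: 6.62
eef_pos: [454.4, -87.8, 35.2]
ee_rot: [-0.0, 0.977, -0.212, -0.0]
force: [-0.9, 0.4, -1.0]
grip_width: 0.44
grip_force: 30.5
```

```bash
python3 -m handwheel '[[[0,0,-1,0,0,0,-1],[0,0,0,0,0,0,-1]]]'; python3 -m handwheel '[[[0,0,-1,0,0,0,-1],[0,0,0,0,0,0,-1]]]';
```

```text
time_s: 6.88
eef_pos: [454.5, -87.9, 35.0]
ee_rot: [0.0, 0.977, -0.212, 0.0]
force: [-4.0, 2.2, 9.5]
grip_width: 0.442
grip_force: 31.8
time_s: 7.12
eef_pos: [454.5, -87.9, 34.9]
ee_rot: [0.0, 0.977, -0.212, 0.0]
force: [-9.1, 3.2, 23.4]
grip_width: 0.439
grip_force: 33.5
```

```bash
python3 -m handwheel '[[[0,0,1,0,0,0,-1],[0,0,0,0,0,0,-1],[0,0,0,0,0,0,0.6],[0,0,0,0,0,0,0.6],[0,0,0,0,0,0,0.6],[0,0,0,0,0,0,0.6]]]'; python3 -m handwheel '[[[0,0,10,0,0,0,0.6],[0,0,30,0,0,0,0.6],[0,0,50,0,0,0,0.6],[0,0,50,0,0,0,0.6],[0,0,50,0,0,0,0],[0,0,50,0,0,0,-1],[0,0,10,0,0,0,-1],[0,0,0,0,0,0,-1]]]'
python3 - <<'E'
from h import *
s=sense(); c=capture("wrist"); print(s["eef_pos"],s["grip_width"])
cv2.imwrite("pics/w2.png",c["image"][:,:,::-1])
E
```

```text
time_s: 7.88
eef_pos: [454.4, -87.9, 34.2]
ee_rot: [-0.0, 0.977, -0.212, -0.0]
force: [-0.2, 0.7, -0.4]
grip_width: 0.801
grip_force: 0.0
time_s: 8.88
eef_pos: [454.2, -87.8, 284.3]
ee_rot: [0.0, 0.977, -0.212, 0.0]
force: [-0.6, 0.3, -0.3]
grip_width: 0.003
grip_force: 0.0
[454.24800064 -87.79307318 284.29542024] 0.0032041395007566054
```

View pics/w2.png

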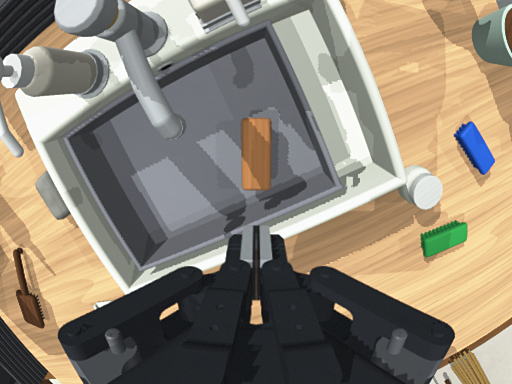

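The brush lies bristles down in the tub at (256,153), released. The tap cap is at (85,15) and the soap is out of view at the top. Next I line up the tool with the basin and look at the caps from closer.

```bash
python3 -m handwheel '[[[15,-5,10,0,0,8,-1],[25,-5,20,0,0,8,-1],[25,0,20,0,0,8,-1],[10,0,0,0,0,0.5,-1],[0,0,0,0,0,0,-1]]]'
python3 - <<'E'
from h import *
s=sense(); c=capture("wrist"); print(s["eef_pos"],s["ee_rot"])
cv2.imwrite("pics/w3.png",cv2.resize(c["image"][:,:,::-1],(800,600),interpolation=cv2.INTER_CUBIC))
E
```

```text
time_s: 9.55
eef_pos: [529.1, -97.7, 332.2]
ee_rot: [-0.001, 1.0, -0.001, -0.002]
force: [-0.3, 0.4, -0.3]
grip_width: 0.001
grip_force: 0.0
[529.07453471 -97.7156819  332.2267788 ] [-6.42588161e-04  9.99997988e-01 -9.53925966e-04 -1.64367361e-03]
```

View pics/w3.png

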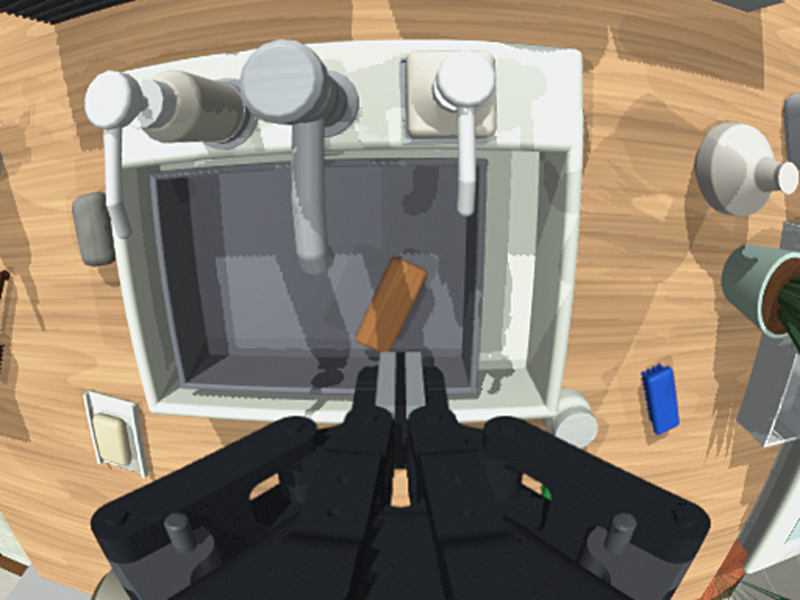

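In the 800-scale wrist view the soap cap's top is centred at about (466,77), the tap cap's flat top at (280,80), and the lotion cap at (110,98). The brush is undisturbed.

```bash
python3 - <<'E'
from h import *
s=sense(); c=capture("wrist")
w=lambda u,v,z:wray(s,c,(u+.5)*.64-.5,(v+.5)*.64-.5,z).round(1)
print("soap",w(466,77,234),[w(*p,234)[:2] for p in((437,77),(495,77),(466,48),(466,107))]); print("tap",w(280,80,242),[w(*p,242)[:2] for p in((242,80),(320,80),(280,42),(280,120))]); print("lot",w(110,98,268))
E
```

```text
soap [ 640.4 -131.2  234. ] [array([ 640. , -116.8]), array([ 641.1, -145.9]), array([ 655.6, -131.3]), array([ 625. , -131.2])]
tap [639.5 -40.3 242. ] [array([641.3, -20.5]), array([638.2, -60.1]), array([659.1, -40.2]), array([619.4, -40. ])]
lot [638.1  41.4 268. ]
```

```bash
python3 -m handwheel '[[[25,-8,0,0,0,0,-1],[40,-12,0,0,0,0,-1],[36,-11,-15,0,0,0,-1],[10,-3,-25,0,0,0,-1],[0,0,-25,0,0,0,-1],[0,0,0,0,0,0,-1]]]' 40;  python3 -m handwheel '[[[0,0,-10,0,0,0,-1],[0,0,-6,0,0,0,-1],[0,0,-4,0,0,0,-1],[0,0,0,0,0,0,-1]]]'
```

```text
time_s: 10.4
eef_pos: [639.3, -131.7, 267.2]
ee_rot: [-0.001, 1.0, -0.0, -0.002]
force: [-0.3, 0.0, -0.1]
grip_width: 0.005
grip_force: 0.0
time_s: 10.9
eef_pos: [640.4, -131.9, 249.2]
ee_rot: [-0.0, 1.0, 0.0, -0.0]
force: [0.4, 0.4, -0.0]
grip_width: 0.003
grip_force: 0.0
```

```bash
python3 -m handwheel '[[[0,0,-6,0,0,0,-1],[0,0,-6,0,0,0,-1],[0,0,-6,0,0,0,-1],[0,0,-4,0,0,0,-1],[0,0,0,0,0,0,-1]]]'
```

```text
time_s: 11.52
eef_pos: [640.6, -131.9, 227.8]
ee_rot: [0.0, 1.0, 0.0, 0.001]
force: [-0.2, 0.8, 6.7]
grip_width: 0.002
grip_force: 3.5
```

```bash
python3 -m handwheel '[[[0,0,-3,0,0,0,-1],[0,0,0,0,0,0,-1]]]';python3 -m handwheel '[[[0,0,-2,0,0,0,-1],[0,0,0,0,0,0,-1]]]'
```

```text
time_s: 11.78
eef_pos: [640.6, -131.9, 225.1]
ee_rot: [0.0, 1.0, 0.0, 0.001]
force: [-1.2, 0.2, 7.4]
grip_width: 0.008
grip_force: 3.9
time_s: 12.02
eef_pos: [640.6, -132.0, 224.0]
ee_rot: [0.001, 1.0, 0.0, 0.001]
force: [-3.1, 1.3, 11.9]
grip_width: 0.001
grip_force: 5.7
```

```bash
python3 -m handwheel '[[[0,0,8,0,0,0,-1],[0,0,15,0,0,0,-1],[0,0,25,0,0,0,-1],[0,10,5,0,0,0,-1],[0,30,0,0,0,0,-1],[0,35,0,0,0,0,-1],[0,16,0,0,0,0,-1],[0,0,0,0,0,0,-1]]]'; python3 -m handwheel '[[[0,0,-10,0,0,0,-1],[0,0,-8,0,0,0,-1],[0,0,-5,0,0,0,-1],[0,0,0,0,0,0,-1]]]'
```

```text
time_s: 13.02
eef_pos: [640.3, -40.1, 274.9]
ee_rot: [0.0, 1.0, 0.001, -0.0]
force: [-0.2, -0.3, 0.8]
grip_width: -0.006
grip_force: 0.0
time_s: 13.52
eef_pos: [640.3, -41.2, 251.7]
ee_rot: [-0.0, 1.0, -0.0, -0.0]
force: [-0.1, -0.3, 0.5]
grip_width: 0.001
grip_force: 0.0
```

```bash
python3 -m handwheel '[[[0,0,-2,0,0,0,-1],[0,0,-2,0,0,0,-1],[0,0,-2,0,0,0,-1],[0,0,-2,0,0,0,-1],[0,0,0,0,0,0,-1],[0,0,0,0,0,0,-1]]]'
```

```text
time_s: 14.28
eef_pos: [640.6, -41.0, 245.0]
ee_rot: [0.0, 1.0, 0.0, 0.001]
force: [-1.8, -0.8, 5.9]
grip_width: 0.001
grip_force: 2.8
```

```bash
python3 -m handwheel '[[[0,0,-1.5,0,0,0,-1],[0,0,0,0,0,0,-1],[0,0,0,0,0,0,-1],[0,0,0,0,0,0,-1],[0,0,0,0,0,0,-1],[0,0,0,0,0,0,-1],[0,0,0,0,0,0,-1],[0,0,0,0,0,0,-1]]]'; python3 -m handwheel '[[[0,0,0,0,0,0,-1],[0,0,0,0,0,0,-1],[0,0,0,0,0,0,-1],[0,0,0,0,0,0,-1],[0,0,0,0,0,0,-1],[0,0,0,0,0,0,-1],[0,0,0,0,0,0,-1],[0,0,0,0,0,0,-1]]]'
python3 - <<'E'
from h import *
s=[]
for i in range(4):
    c=cam("side"); x=sense(); s.append(x["force"][2]); print(x["eef_pos"])
print(s)
cv2.imwrite("pics/s2.png",cv2.resize(c[0]["image"][150:310,225:345,::-1],None,fx=3.5,fy=3.5,interpolation=cv2.INTER_CUBIC))
E
```

```text
time_s: 15.28
eef_pos: [640.6, -41.0, 243.5]
ee_rot: [0.0, 1.0, 0.0, 0.001]
force: [-1.5, -0.5, 6.2]
grip_width: -0.005
grip_force: 3.1
time_s: 16.27
eef_pos: [640.6, -41.0, 243.5]
ee_rot: [0.0, 1.0, 0.0, 0.001]
force: [-2.3, 0.4, 6.2]
grip_width: -0.002
grip_force: 3.1
[640.55582721 -40.96538261 243.5475423 ]
[640.56919634 -40.97224629 243.55731636]
[640.56857384 -40.95641223 243.57352551]
[640.55995795 -40.95549405 243.53118595]
[np.float64(5.810686804938476), np.float64(6.833631260437018), np.float64(5.894278392391215), np.float64(6.094566400723205)]
```

View pics/s2.png

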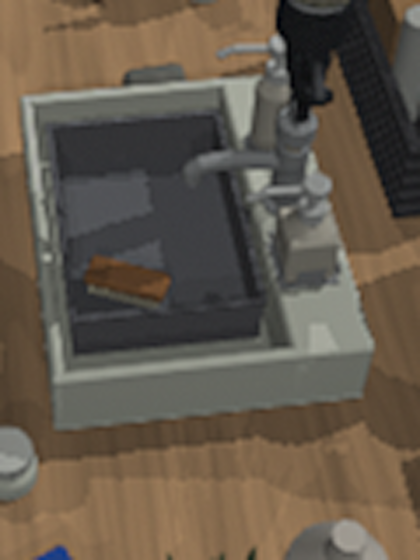

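In this picture the brush lies bristles down in the tub at (128,280). The soap cap is back up at (318,184), and the fingers hold the tap head at (299,120). Force (about 6.2 N) and fingertip height both put the head at about 6.5 mm down.

```bash
python3 -c "
from rig import *
print(finish_job())"
```

```text
the job is handed in; nothing more can be done
None
```

I handed the job in with the nail brush bristles down in the tub, the soap pump pressed to its stop and back up, and the fingers holding the tap head about 6.5 mm down with about 6 N; no verdict came back.

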